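Fit the twin-tray plate on the takeaway-tray sealer

TASK

Fit the twin-tray plate (the one with two openings) to the tray sealer: lay it over the well with its holes to the hinge side and slide it until both holes drop over the locating pins and it lies fully flush on the deck. Don't force or drop it. Only then turn the clip fully over its front edge to hold it; leave the other things where they are.

Things in the scene. Friction and masses are not known exactly. Their poses are not given: they have to be found in the camera images.
- plate_mid (a point): Centre, half-way up, of the twin-tray plate: loose aluminium, 232 (its x) x 220 (its y) x 6 mm, about 0.46 kg, lying on the table, z up. Two through openings, each 160 (x) x 70 mm (y), centred at y = +50 and -50 mm, leave a straight web through this point, 30 mm wide in y and 160 mm long in x: grasp it with a finger in each opening. Solid side borders, 36 mm wide, carry the holes.
- plate_holes (a point): Point midway between the plate's two round through holes, on its underside, 70 mm from its centre towards its -y edge; axes as the plate's. The holes are 13 mm in diameter, at x = +98 and -98 mm from here.
- sealer: Fixed stainless tray sealer, z up. Origin: centre of its well at table height. Flat deck 85 mm above the table, x -140 to +140, y -170 to +180 mm (front = +y), round an open well 160 (x) x 200 mm (y), 73 mm deep. The plate is home turned as the sealer (x along x, y along y), centre at x = 0, y -20 to +20 mm, underside on the deck. Hinge side, y below -170 mm: housing and raised head, 450 mm high.
- pin_slots (a point): Middle of the pins' range, at deck height, 70 mm to the hinge side (-y) of the well's centre; axes as the sealer's. Two locating pins stand at x = +98 and -98 mm, 10 mm in diameter, 6 mm above the deck, the top 2 mm tapered to 6 mm diameter. They are clamped tight in slots along y and were set by hand: both at the same y, anywhere from -20 to +20 mm from here, not measured.
- clip (a joint): Angle (rad) of the turn clip on the sealer's front rail: 0 parked (arm along the rail, pointing to the sealer's -x), 1.57 at its stop (arm pointing to -y, over the plate's front edge). It turns counter-clockwise seen from above and stays where it is left; about 1.5 N at the knob moves it.
- clip_pivot (a point): Foot of the clip's upright pivot, at deck height on the front rail (x = +45, y = +155 mm from the sealer's origin), fixed. The clip's arm is 18 mm wide, 6 mm thick, reaches 85 mm from the pivot and clears the deck by 7.5 mm.
- clip_knob (a point): Middle of the clip's round upright knob: 14 mm diameter, 32 mm tall, standing on the arm with its axis 50 mm from the pivot; this point is 29.5 mm above the deck.
- big_plate: Bystander: another aluminium plate, with one big opening, 200 x 232 x 6 mm. Origin: centre of its underside.
- trays: Bystander: stack of white takeaway trays, 90 x 180 x 74 mm. Origin: centre of its underside.
- sauce: Bystander: brown bottle, 64 mm diameter, 170 mm tall. Origin: centre of its underside.
- jar: Bystander: glass jar, 72 mm diameter, 85 mm tall. Origin: centre of its underside.
- scraper: Bystander: dough scraper lying flat, 120 x 150 mm. Origin: centre of its underside.

How it is judged:
By the outcome, as a careful person would: the job done as asked, in the order asked, and still so for the second after the job is handed in, with the robot touching nothing.
It also fails if it takes over 54 s, if anything falls off the work surface, if the arm or the gripper's body presses on something with over 40 N, if the wrist force passes 120 N, or if a joint passes its speed limit or range.

ROBOT

A 6-joint arm with a two-finger parallel gripper is mounted at the origin on the work surface. World frame = base frame: x ahead of the robot, y to its left, z up, the work surface at z = 0. Lengths are in m, angles in degrees, forces in N, time in s.
With the tool pointing down it reaches from about 0.275 to 0.875 m from the base axis. Payload 12.5 kg.
Tool frame: the origin (TCP) lies midway between the tips of the shut fingers; the grasp point (between the pads) lies grasp_offset behind it (grasp_offset is the distance from the TCP to the grasp point, in m); z points along the fingers, y is the direction in which the jaws open and shut (so a half turn about z gives the same grasp; the last joint's range is limited). The gripper opens to 85 mm and grips with 20 to 120 N. Pads are 22 mm wide; open, the fingers measure 114 mm over their backs; the gripper's body (76 mm by 85 mm) begins 54 mm behind the grasp point. The pads swing forward as they close: fully open they stand 13 mm farther back than shut.
Start: joints at [61.215, 20.094, 94.641, -0, 65.266, -4.847], TCP at [0.223, 0.503, 0.231] pointing down, gripper open.
Joint ranges: [-157.81, 157.81], [-45, 120.19], [0.68, 151.7], [-89.99, 269.99], [4.06, 180], [-164.3, 164.3]. Speed limits (degrees/s): [127.2, 127.2, 159.86, 180, 180, 180].

INTERFACE

Orientations are given as a 3x3 rotation matrix whose columns are the frame's x, y, z axes.
In Python, from plant import * gives the robot as it stands.
- The arm moves only by the tool send_rows, never from a script. Its argument "series" is a list of rows, each a list of 7 numbers: the turn, a rotation vector about the world's x, y, z in units of 6 degrees (1.0 is 6 degrees), then the shift along the world's x, y, z in units of 30 mm (1.0 is 30 mm), then the finger opening in mm, from 0 to 85.4. In form: [[wx, wy, wz, x, y, z, hand], ...]. A call has 1 to 5 rows; each row shifts and turns the commanded pose from where the row before left it; what a row does not reach is not made up. A row lasts 1/10 s, in which the tool goes at most 50 mm and 8.59 degrees, less where a joint would pass 70% of its speed; a pose out of reach is approached as far as the arm can. A call is refused whole if a number of a shift passes 1 or a number of a turn 1, either way. A call with a gripper value outside its range is refused whole. The fingers move at their own pace and stop on an object; the grip force is fixed at half the most. Time passes only in rows, so rows that do not move let the fingers close. It gives the time, the measured TCP pose, the force and the opening at its end, in the units of the state.
- state(): the state, without advancing time (a new reading comes with each control period).
- capture(name): name is "side" or "top" or "wrist"; returns the picture (480x640x3 uint8, red, green, blue); there is no depth.
- camera_info(name): a dict with "vfov" (degrees; the focal length in pixels is half the picture's height over the tangent of half this angle, whatever the lens; pixels are square), "cx", "cy" (the principal point, pixels), "D" ([k1, k2, p1, p2, k3] as OpenCV has them; the pictures are not rectified), "pose" (4x4, takes a point from camera to world coordinates); the wrist camera has in their place "T_tool_cam" (4x4, takes a point from camera to tool coordinates, whose origin is the TCP and whose axes are the flange's). Camera axes: x right, y up, looking along -z (the intrinsics and any distortion apply to the point x, -y, -z); pixel columns grow to the right and rows downward; lengths in m; the calibration is good to about 2 mm. A picture is of the moment at which its call begins: read the wrist's pose just before it. camera_info takes no time and is no camera call.
- hand_in(): hands the job in, once; it reports no verdict.
Trained networks look in the newest picture that a camera, given by its name, has taken for a name from the list of things; names that differ only in an ending like _2 or _b are one class to them, and where a whole thing is asked for, a point or a joint stands for the part that bears it (a point fixed in the world has none). Each returns a list of dicts, best first, with "conf" (0 to 1); they miss things now and then, are a little off and sometimes report something else, mostly with a low value. They report only what shows in the picture. A call takes as long as a camera call.
- regions_of(camera, label): "mask" (480x640 bool, what is visible of it) and "extent" ([centre column, centre row, width, height] in pixels, round what is visible of it).
The state is a dict: "clock": time; "joint_pos": joint angles; "qd": joint speeds; "joint_torque": joint torques, N m; "tool_pos": TCP position; "eef_rot": TCP orientation; "force": force on the tool from outside, world axes, zero at the start; "wrist_torque": the same for the moment, N m; "finger_gap": finger opening in m.
Only numpy, scipy, OpenCV 4.12 (cv2) and the standard library are available. Lean on these libraries where they do the work, as an engineer would, in place of code of your own. Each camera call takes 0.05 s, during which the arm holds its last target.

## Working session

There is one attempt and no reset: what is moved stays moved. The work goes in short steps, Python scripts to look and compute and a tool call to move; the robot and the scene stay as the last step left them, time stands still between calls to the robot, and variables do not carry over. Pictures are saved under pics/ and viewed, and the job is handed in when it is done.

Besides the shell and the picture viewer there is one more tool, called after "Call:" by a JSON object that holds its "method" and its "body". send_rows: Moves the arm, as the interface text tells. Its arguments: {"type":"object","properties":{"series":{"type":"array"}},"required":["series"]}

```bash
ls; mkdir -p pics; python3 - <<'E'
from plant import *
import cv2
s=state(); print(s)
for n in ["side","top","wrist"]:
    print(n,camera_info(n))
    im=capture(n); cv2.imwrite(f"pics/{n}0.png",im[:,:,::-1])
    for l in ["plate_mid","sealer","clip"]:
        for r in regions_of(n,l)[:2]: print(n,l,r["conf"],r["extent"])
print(state()["clock"])
E
```

```text
pics
{'clock': 0.0, 'joint_pos': array([ 6.12169998e+01,  2.01254371e+01,  9.46760106e+01, -1.04346520e-03,
        6.52645499e+01, -4.84788280e+00]), 'qd': array([ 0.01459576, -0.05316537,  0.09161785, -0.04195483,  0.0244279 ,
       -0.06975221]), 'joint_torque': array([-2.75189384e-03, -5.06112456e+01, -2.91414857e+01, -2.01276139e-04,
        4.47736253e-03, -1.11805647e-05]), 'tool_pos': array([0.22296835, 0.5024285 , 0.23075414]), 'eef_rot': array([[-9.14008540e-01,  4.05694585e-01, -5.40123281e-04],
       [ 4.05694937e-01,  9.14007978e-01, -1.01752489e-03],
       [ 8.08726490e-05, -1.14915172e-03, -9.99999336e-01]]), 'force': array([ 1.18135062, -0.1813291 , -0.28107651]), 'wrist_torque': array([-0.00320975, -0.00010027,  0.04166642]), 'finger_gap': 0.08550406260499567}
side {'vfov': 55.42701689477118, 'cx': 320.09880371839046, 'cy': 241.26136880233656, 'D': array([-0.09203182,  0.        ,  0.        ,  0.        ,  0.        ]), 'pose': array([[ 9.72546527e-01,  1.64126040e-01, -1.64972411e-01,
         3.45030663e-01],
       [-2.32707559e-01,  6.83887893e-01, -6.9147996
[... 850 characters left out ...]
top sealer 0.32 [405.2, 250.1, 14.3, 42.9]
top clip 0.56 [401.2, 247.5, 10.8, 46.2]
wrist {'vfov': 64.10093865110679, 'cx': 317.0472802595653, 'cy': 239.6533378494866, 'D': array([0.01167654, 0.        , 0.        , 0.        , 0.        ]), 'T_tool_cam': array([[ 5.79925882e-06,  9.52150538e-01,  3.05629438e-01,
         7.82856190e-02],
       [ 9.99999809e-01,  1.83283357e-04, -5.89971325e-04,
         1.03670786e-05],
       [-6.17758304e-04,  3.05629383e-01, -9.52150355e-01,
        -1.43829076e-01],
       [ 0.00000000e+00,  0.00000000e+00,  0.00000000e+00,
         1.00000000e+00]])}
wrist plate_mid 0.92 [273.1, 406.1, 178.3, 53.1]
wrist plate_mid 0.53 [138.2, 279.9, 181.4, 133.4]
0.6
```

View pics/top0.png

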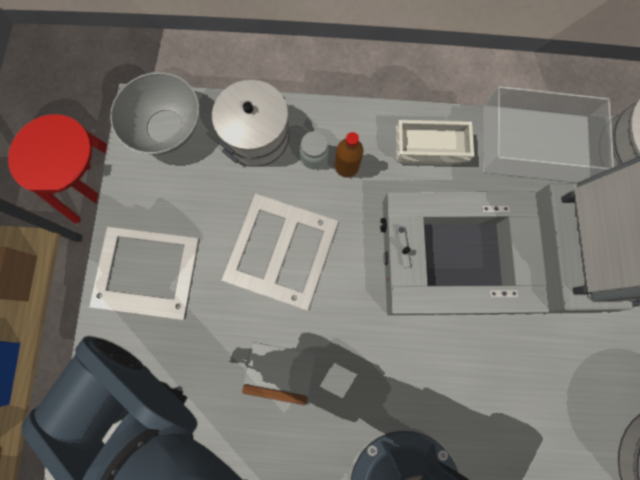

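View pics/side0.png

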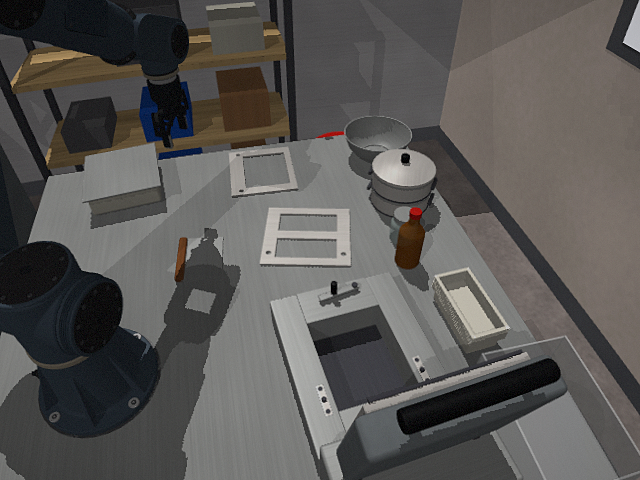

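View pics/wrist0.png

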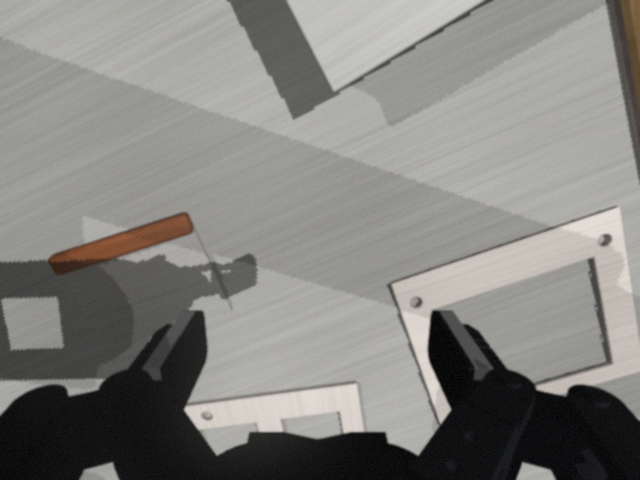

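```bash
cat > h.py <<'E'
from plant import *
import numpy as np, cv2
def K(ci,h=480):
    f=h/2/np.tan(np.radians(ci["vfov"]/2)); return np.array([[f,0,ci["cx"]],[0,f,ci["cy"]],[0,0,1.]])
def pose(cam,s=None):
    ci=camera_info(cam)
    if cam!="wrist": return ci,ci["pose"]
    T=np.eye(4);T[:3,:3]=s["eef_rot"];T[:3,3]=s["tool_pos"]
    return ci,T@ci["T_tool_cam"]
def ray(cam,px,z,s=None):
    ci,P=pose(cam,s)
    u=cv2.undistortPoints(np.array(px,float).reshape(-1,1,2),K(ci),ci["D"]).reshape(-1,2)
    d=np.c_[u[:,0],-u[:,1],-np.ones(len(u))]@P[:3,:3].T
    o=P[:3,3]; return o+d*((z-o[2])/d[:,2])[:,None]
def proj(cam,X,s=None):
    ci,P=pose(cam,s); X=np.array(X,float).reshape(-1,3)
    c=(X-P[:3,3])@P[:3,:3]; c[:,1:]*=-1
    return cv2.projectPoints(c.reshape(-1,1,3),np.zeros(3),np.zeros(3),K(ci),ci["D"])[0].reshape(-1,2)
def save(im,name,box=None,k=1):
    if box: im=im[box[1]:box[3],box[0]:box[2]]
    cv2.imwrite("pics/"+name,cv2.resize(im[:,:,::-1],None,fx=k,fy=k,interpolation=cv2.INTER_CUBIC))
E
python3 - <<'E'
from h import *
for c in ["top","side"]:
    im=capture(c)
    for l in ["plate_mid","sealer"]:
        for r in regions_of(c,l)[:1]:
            m=r["mask"].astype(np.uint8)
            if l=="plate_mid":
                cs=max(cv2.findContours(m,cv2.RETR_EXTERNAL,cv2.CHAIN_APPROX_NONE)[0],key=cv2.contourArea).reshape(-1,2)
                w=ray(c,cs,0.006)[:,:2]
                print(c,r["conf"],cv2.minAreaRect((w*1000).astype(np.float32)))
    if c=="top": save(im,"t1.png",(215,185,345,315),4.6); save(im,"t2.png",(375,180,555,320),4.4)
    else: save(im,"s1.png",(255,200,455,420),2.7)
print("holes",ray("top",[(320,222),(294,297)],0.006))
E
```

```text
top 0.84 ((518.1987915039062, 323.2701416015625), (222.01101684570312, 234.1669464111328), 74.87036895751953)
side 0.96 ((517.2739868164062, 318.6631774902344), (228.2259063720703, 232.1947021484375), 75.2884750366211)
holes [[0.59666174 0.22985088 0.006     ]
 [0.40820903 0.27961406 0.006     ]]
```

View pics/t1.png

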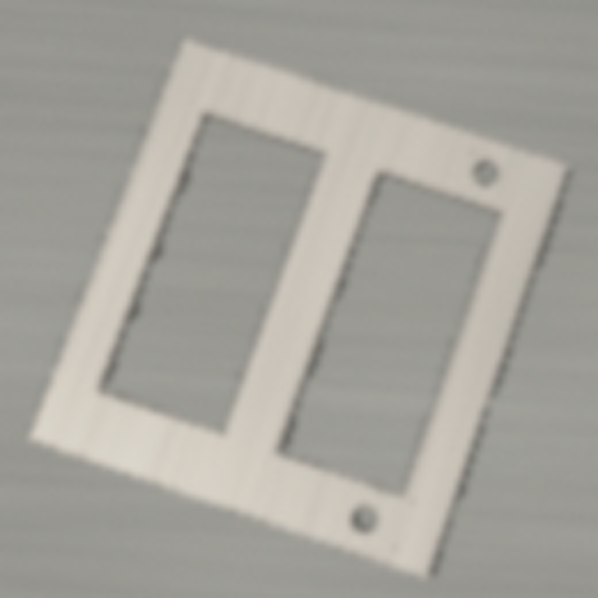

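View pics/t2.png

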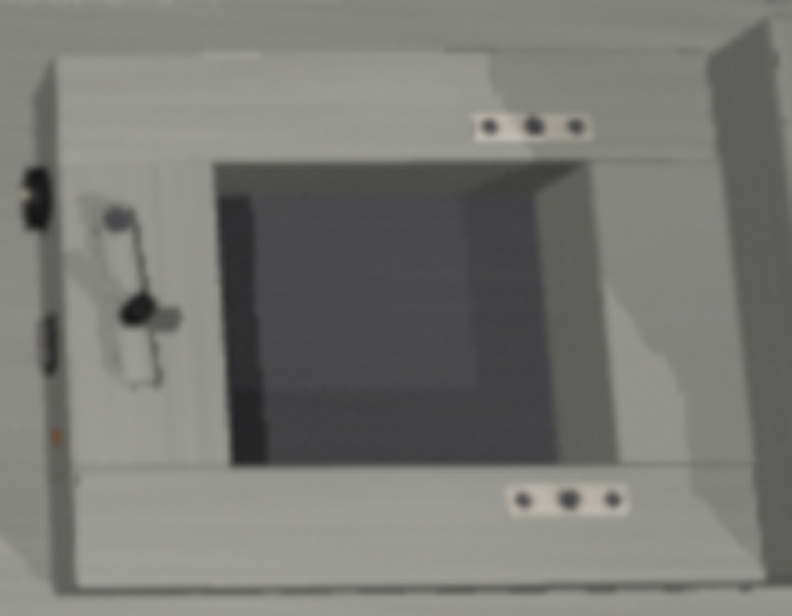

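View pics/s1.png

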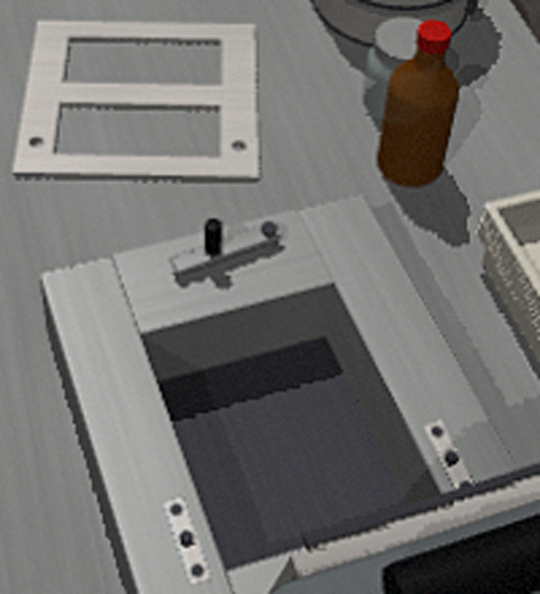

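```bash
python3 - <<'E'
from h import *
c=np.array([(215,163),(588,160),(620,463),(232,465)])/4.4+[375,180]
W=ray("top",c,0.085)[:,:2]; print(W)
m=W.mean(0); print("centre",m, "yaws",[np.degrees(np.arctan2(*(a-b)[::-1])) for a,b in [(W[0],W[3]),(W[1],W[2])]],[np.degrees(np.arctan2(*(a-b)[::-1]))-90 for a,b in [(W[0],W[1]),(W[3],W[2])]])
p=np.array([(534,127),(569,499)])/4.4+[375,180]
print("pins",ray("top",p,0.088)[:,:2])
print("strip",ray("top",np.array([(476,127),(590,127),(508,499),(628,499),(489,127),(576,127)])/4.4+[375,180],0.085)[:,:2])
print("pivot",ray("top",np.array([(118,218)])/4.4+[375,180],0.1), "knobtop",ray("top",np.array([(137,310)])/4.4+[375,180],0.125))
# side check
k=np.array([(186,538),(451,457)])/2.7+[255,200]; print("pins side",ray("side",k,0.088)[:,:2])
E
```

```text
[[ 0.60448955 -0.00754192]
 [ 0.62006605 -0.20453054]
 [ 0.46112871 -0.21714949]
 [ 0.44701212 -0.01871987]]
centre [ 0.53317411 -0.11198545] yaws [np.float64(4.060117159862634), np.float64(4.539518660061435)] [np.float64(4.521147366352395), np.float64(4.0692532020293015)]
pins [[ 0.63513177 -0.174926  ]
 [ 0.44073036 -0.18920442]]
strip [[ 0.633876   -0.14525814]
 [ 0.63824575 -0.20610756]
 [ 0.43907098 -0.15923132]
 [ 0.44304999 -0.22082888]
 [ 0.63437157 -0.15217667]
 [ 0.63770611 -0.19861204]]
pivot [[0.56758243 0.04528832 0.1       ]] knobtop [[0.51526237 0.03946507 0.125     ]]
pins side [[ 0.43915981 -0.19010396]
 [ 0.63426684 -0.17570145]]
```

Call:
{"method": "send_rows", "body": {"series": [[0,0,0.15,0.99,-0.6,-0.3,85],[0,0,0.15,0.99,-0.6,-0.3,85],[0,0,0.15,0.99,-0.6,-0.3,85],[0,0,0.15,0.99,-0.6,-0.3,85],[0,0,0.15,0.99,-0.6,-0.3,85]]}}

```text
clock: 1.4
tool_pos: [0.3728, 0.4119, 0.186]
eef_rot: [[-0.943, 0.332, 0.0], [0.332, 0.943, 0.0], [-0.0, 0.0, -1.0]]
force: [-1.0, 0.8, -0.2]
finger_gap: 0.0852
```

Call:
{"method": "send_rows", "body": {"series": [[0,0,0.15,0.99,-0.6,-0.3,85],[0,0,0.15,0.99,-0.6,-0.3,85],[0,0,0.15,0.99,-0.6,-0.3,85],[0,0,0.15,0.99,-0.6,-0.3,85],[0,0,0.15,0.98,-0.6,-0.3,85]]}}

```text
clock: 1.9
tool_pos: [0.521, 0.3218, 0.1409]
eef_rot: [[-0.966, 0.257, 0.0], [0.257, 0.966, 0.0], [-0.0, 0.0, -1.0]]
force: [-0.4, 0.7, -0.2]
finger_gap: 0.0851
```

```bash
python3 - <<'E'
from h import *
import plant; print([ (k,getattr(plant,k)) for k in dir(plant) if 'grasp' in k or 'offset' in k])
s=state(); im=capture("wrist"); save(im,"w1.png")
print(s["clock"],s["tool_pos"],np.degrees(np.arctan2(s["eef_rot"][1,1],s["eef_rot"][0,1])))
E
```

```text
[('grasp_offset', 0.0187)]
1.9 [0.52102733 0.32180423 0.14090818] 75.09733902826729
```

View pics/w1.png

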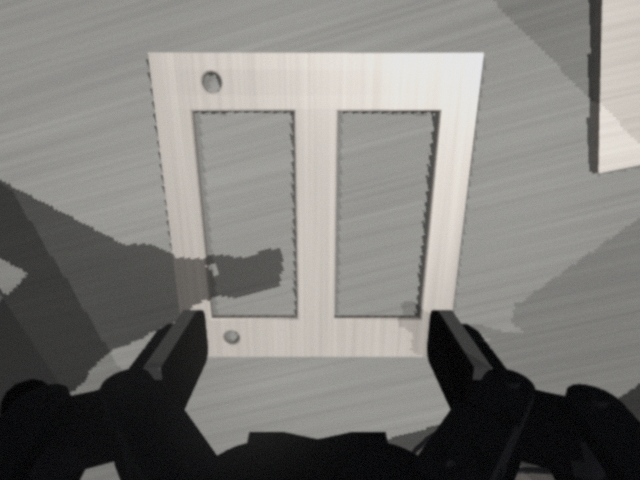

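```bash
python3 - <<'E'
from h import *
s=state()
W=ray("wrist",[(211,82),(232,337)],.006,s)[:,:2]; print("holes",W,np.linalg.norm(W[0]-W[1]))
O=ray("wrist",[(192,111),(295,111),(336,111),(441,111),(427,317),(335,317),(298,317),(212,317)],.006,s)[:,:2]; print(O,O.mean(0))
d=W[1]-W[0]; d/=np.linalg.norm(d); print("yaw",np.degrees(np.arctan2(d[1],d[0]))); n=np.array([-d[1],d[0]]); print("c",W.mean(0)+.07*n)
E
```

```text
holes [[0.40930085 0.27628149]
 [0.59823403 0.2264764 ]] 0.19538754417850435
[[0.42329487 0.25744543]
 [0.44140978 0.32554938]
 [0.44866648 0.35268016]
 [0.46732193 0.42203776]
 [0.62146783 0.38536017]
 [0.60226441 0.31324863]
 [0.59450513 0.28421503]
 [0.57643019 0.21681102]] [0.52192008 0.31966845]
yaw -14.767905528234163
c [0.52161073 0.31906659]
```

Call:
{"method": "send_rows", "body": {"series": [[0,0,0,0,0,-1,48],[0,0,0,0,0,-1,48],[0,0,0,0,0,-1,48],[0,0,0,0,0,-1,48],[0,0,0,0,0,-0.3,48]]}}

```text
clock: 2.45
tool_pos: [0.5183, 0.3219, 0.0094]
eef_rot: [[-0.966, 0.258, -0.004], [0.258, 0.966, -0.002], [0.003, -0.003, -1.0]]
force: [-0.4, 1.0, -0.4]
finger_gap: 0.0476
```

```bash
python3 - <<'E'
from h import *
s=state(); im=capture("wrist"); save(im,"w2.png")
print(s["clock"],s["tool_pos"],s["finger_gap"],s["force"])
E
```

```text
2.45 [0.51834521 0.321937   0.0094381 ] 0.04756473037718179 [-0.40390438  0.97693937 -0.43812664]
```

View pics/w2.png

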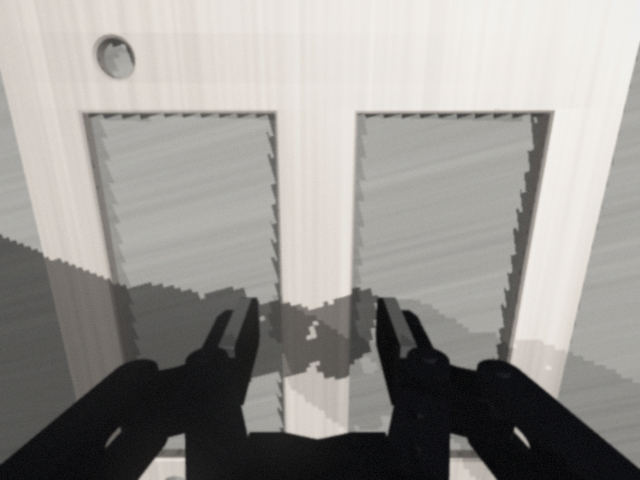

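Call:
{"method": "send_rows", "body": {"series": [[0,0,0,0,0,-0.15,48],[0,0,0,0,0,-0.1,48],[0,0,0,0,0,0,48]]}}

```text
clock: 2.8
tool_pos: [0.5202, 0.323, 0.0056]
eef_rot: [[-0.966, 0.258, 0.001], [0.258, 0.966, 0.001], [-0.001, 0.001, -1.0]]
force: [0.2, -0.9, 0.2]
finger_gap: 0.0479
```

Call:
{"method": "send_rows", "body": {"series": [[0,0,0,0,0,-0.1,40],[0,0,0,0,0,-0.05,36],[0,0,0,0,0,0,36]]}}

```text
clock: 3.1
tool_pos: [0.5198, 0.3227, 0.0003]
eef_rot: [[-0.966, 0.258, -0.0], [0.258, 0.966, -0.0], [0.0, -0.0, -1.0]]
force: [-0.2, 0.2, 0.1]
finger_gap: 0.0363
```

Close on the web.

Call:
{"method": "send_rows", "body": {"series": [[0,0,0,0,0,0,24],[0,0,0,0,0,0,20],[0,0,0,0,0,0,20],[0,0,0,0,0,0,20]]}}

```text
clock: 3.5
tool_pos: [0.5199, 0.3227, 0.0007]
eef_rot: [[-0.966, 0.258, 0.0], [0.258, 0.966, -0.0], [-0.0, 0.0, -1.0]]
force: [-2.2, -1.9, 5.8]
finger_gap: 0.0279
```

Call:
{"method": "send_rows", "body": {"series": [[0,0,0,0,0,0.3,20],[0,0,0,0,0,0.5,20],[0,0,0,0,0,0.7,20],[0,0,0,0,0,0.5,20],[0,0,0,0,0,0,20]]}}

```text
clock: 4.0
tool_pos: [0.521, 0.3233, 0.063]
eef_rot: [[-0.966, 0.258, 0.004], [0.258, 0.966, 0.002], [-0.003, 0.003, -1.0]]
force: [0.4, 0.1, -3.9]
finger_gap: 0.0276
```

```bash
python3 - <<'E'
from h import *
s=state(); im=capture("wrist"); save(im,"w3.png");im=capture("side"); save(im,"s3.png",(180,150,480,400),2)
print(s["clock"],s["tool_pos"],s["finger_gap"],s["force"],s["wrist_torque"])
E
```

```text
4.0 [0.52102303 0.32334855 0.06298257] 0.02757135267122862 [ 0.40301637  0.05191527 -3.85032558] [ 0.01741657 -0.0312374   0.01973626]
```

View pics/w3.png

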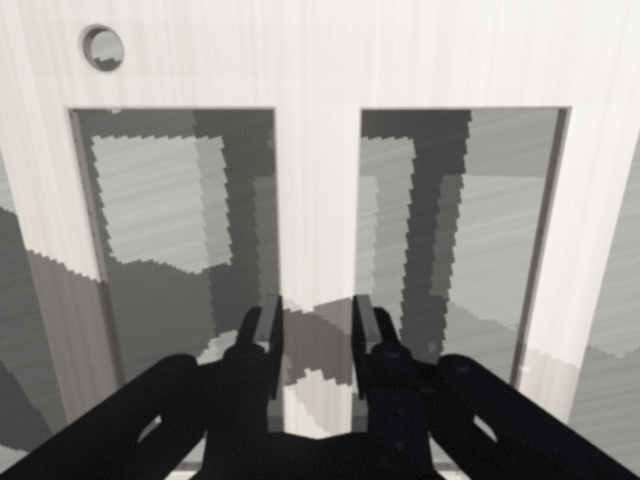

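View pics/s3.png

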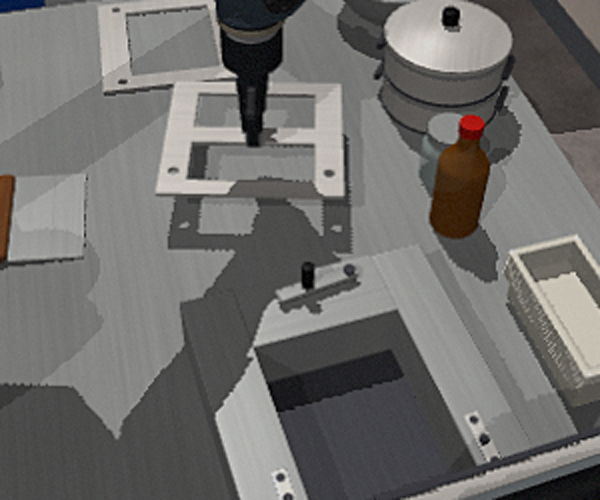

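Call:
{"method": "send_rows", "body": {"series": [[0,0,0,0,0,0.7,20],[0,0,0,0,0,1,20],[0,0,0,0,0,1,20],[0,0,0.1,0,-0.3,1,20],[0,0,0.2,0,-0.6,0.8,20]]}}

```text
clock: 4.6
tool_pos: [0.5195, 0.296, 0.1958]
eef_rot: [[-0.974, 0.226, -0.0], [0.226, 0.974, 0.0], [0.0, -0.0, -1.0]]
force: [-0.4, -0.9, -4.1]
finger_gap: 0.0271
```

Call:
{"method": "send_rows", "body": {"series": [[0,0,0.25,0,-0.9,0,20],[0,0,0.25,0,-1,0,20],[0,0,0.25,0,-1,0,20],[0,0,0.25,0,-1,0,20],[0,0,0.25,0.1,-1,0,20]]}}

```text
clock: 5.1
tool_pos: [0.522, 0.1475, 0.1942]
eef_rot: [[-0.995, 0.097, -0.002], [0.097, 0.995, -0.0], [0.002, -0.001, -1.0]]
force: [0.9, -0.2, -3.9]
finger_gap: 0.0275
```

Call:
{"method": "send_rows", "body": {"series": [[0,0,0.25,0.1,-1,0,20],[0,0,0.25,0.1,-1,0,20],[0,0,0.25,0.05,-1,0,20],[0,0,0.25,0.05,-1,0,20],[0,0,0.25,0,-1,0,20]]}}

```text
clock: 5.6
tool_pos: [0.5313, -0.0025, 0.1942]
eef_rot: [[-0.999, -0.034, -0.002], [-0.034, 0.999, 0.0], [0.002, 0.0, -1.0]]
force: [0.9, 0.8, -4.6]
finger_gap: 0.0278
```

Call:
{"method": "send_rows", "body": {"series": [[0,0,0.2,0,-1,-0.2,20],[0,0,0.18,0,-0.9,-0.5,20],[0,0,0,0,-0.5,-0.5,20],[0,0,0,0,-0.2,-0.4,20],[0,0,0,0,0,0,20]]}}

```text
clock: 6.1
tool_pos: [0.5307, -0.0794, 0.1452]
eef_rot: [[-0.997, -0.071, -0.004], [-0.071, 0.997, 0.001], [0.004, 0.001, -1.0]]
force: [-0.7, -1.2, -4.4]
finger_gap: 0.0275
```

```bash
python3 - <<'E'
from h import *
s=state(); im=capture("wrist"); save(im,"w4.png");im=capture("side"); save(im,"s4.png",(220,200,520,450),2);im=capture("top"); save(im,"t4.png",(360,160,560,320),4)
print(s["clock"],s["tool_pos"],s["finger_gap"],s["force"],np.degrees(np.arctan2(s["eef_rot"][1,1],s["eef_rot"][0,1])))
E
```

```text
6.1 [ 0.53065216 -0.07936678  0.1451532 ] 0.02747054672505209 [-0.69083746 -1.2234219  -4.41992057] 94.08385549247271
```

View pics/w4.png

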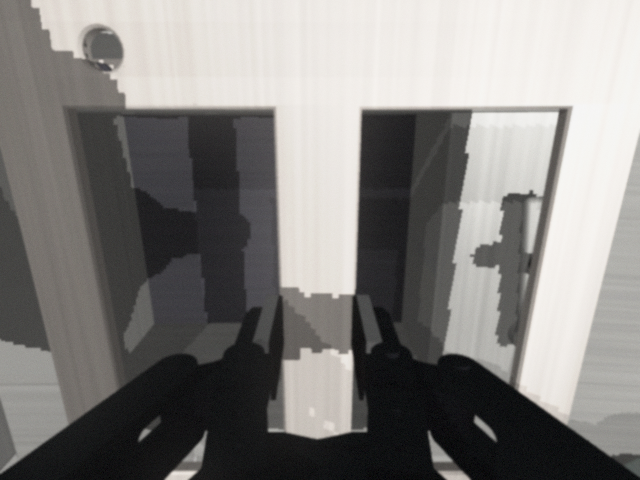

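View pics/s4.png

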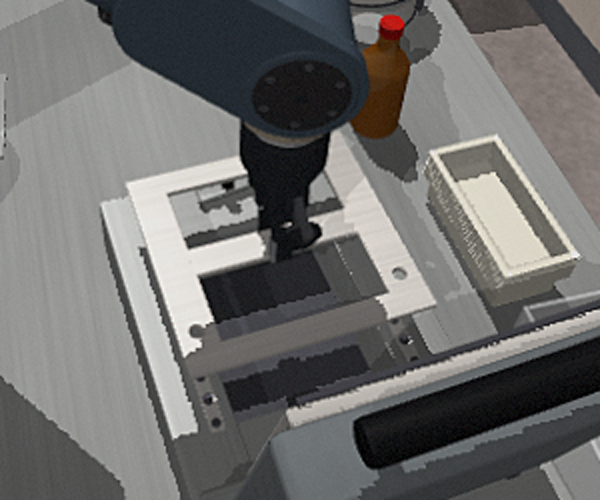

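View pics/t4.png

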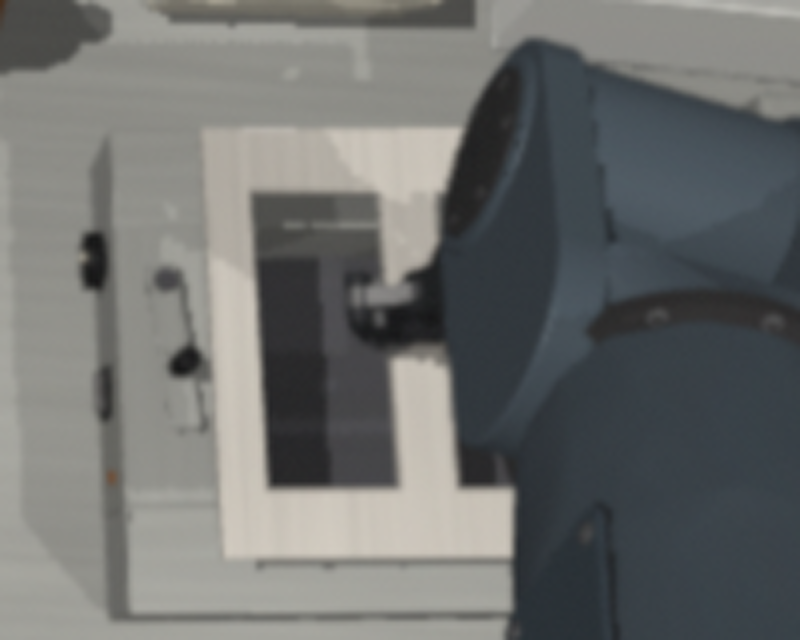

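```bash
python3 - <<'E'
from h import *
s=state(); z=s["tool_pos"][2]+.0053
H=ray("side",[(318,365.5),(420,336.5)],z)[:,:2]; print("holes side",H,np.linalg.norm(H[0]-H[1]),H.mean(0))
d=H[1]-H[0]; print("yaw",np.degrees(np.arctan2(d[1],d[0])))
w=ray("wrist",[(103,48)],z,s)[:,:2]; print("wrist hole",w)
R=s["eef_rot"]; t=s["tool_pos"]
xa=-R[:2,0]; ya=R[:2,1]
print("nominal hole from tool", t[:2]-.07*ya-.098*xa, t[:2]-.07*ya+.098*xa)
P=np.array([[.4392,-.1901],[.6343,-.1757]]); d=P[1]-P[0];print("pinyaw side",np.degrees(np.arctan2(d[1],d[0])))
P2=np.array([[.44073,-.1892],[.63513,-.17493]]); d=P2[1]-P2[0];print("pinyaw top",np.degrees(np.arctan2(d[1],d[0])))
print("delta side-side",P-H)
E
```

```text
holes side [[ 0.43630011 -0.15721167]
 [ 0.63193544 -0.14355626]] 0.1961113250861866 [ 0.53411778 -0.15038396]
yaw 3.9927881902947013
wrist hole [[ 0.43817974 -0.15508705]]
nominal hole from tool [ 0.43944116 -0.15551281] [ 0.63491916 -0.14121783]
pinyaw side 4.221250063960155
pinyaw top 4.198286934787014
delta side-side [[ 0.00289989 -0.03288833]
 [ 0.00236456 -0.03214374]]
```

Call:
{"method": "send_rows", "body": {"series": [[0,0,0.03,0.04,-0.5,-0.3,20],[0,0,0,0.03,-0.5,-0.5,20],[0,0,0,0,-0.04,-0.5,20],[0,0,0,0,0,-0.22,20],[0,0,0,0,0,0,20]]}}

```text
clock: 6.75
tool_pos: [0.5333, -0.1108, 0.1004]
eef_rot: [[-0.997, -0.075, -0.002], [-0.075, 0.997, 0.001], [0.002, 0.001, -1.0]]
force: [-0.1, 0.1, -4.4]
finger_gap: 0.0278
```

```bash
cat > look.py <<'E'
from h import *
import sys
n=sys.argv[1]
s=state(); im=capture("wrist"); save(im,f"w{n}.png",(40,0,200,120),5);im=capture("side"); save(im,f"s{n}.png",(290,310,490,430),4)
print(s["clock"],s["tool_pos"],s["finger_gap"],s["force"],s["wrist_torque"],np.degrees(np.arctan2(s["eef_rot"][1,1],s["eef_rot"][0,1])))
E
python3 look.py 5
```

```text
6.75 [ 0.5332584  -0.11076438  0.10036695] 0.027753984423077877 [-0.05911448  0.08472988 -4.35124375] [ 0.06753734 -0.00564996  0.02714722] 94.29880809944487
```

View pics/w5.png

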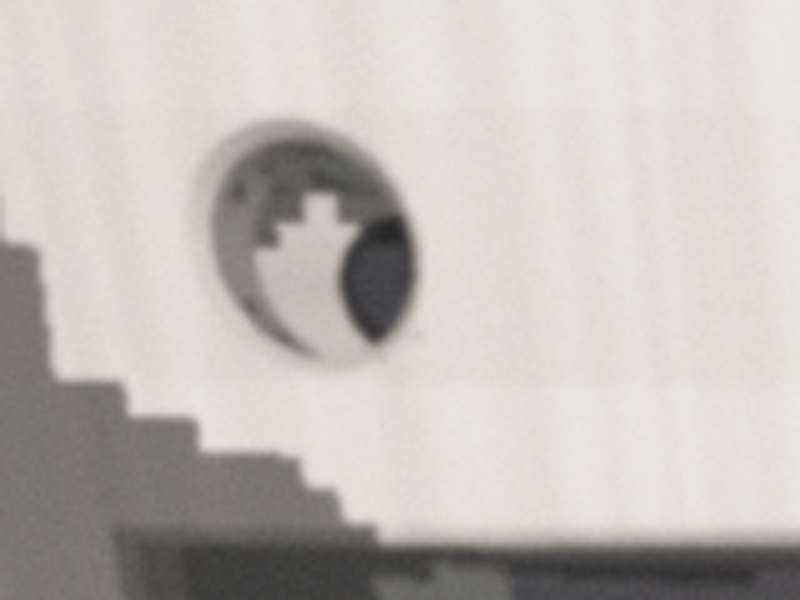

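View pics/s5.png

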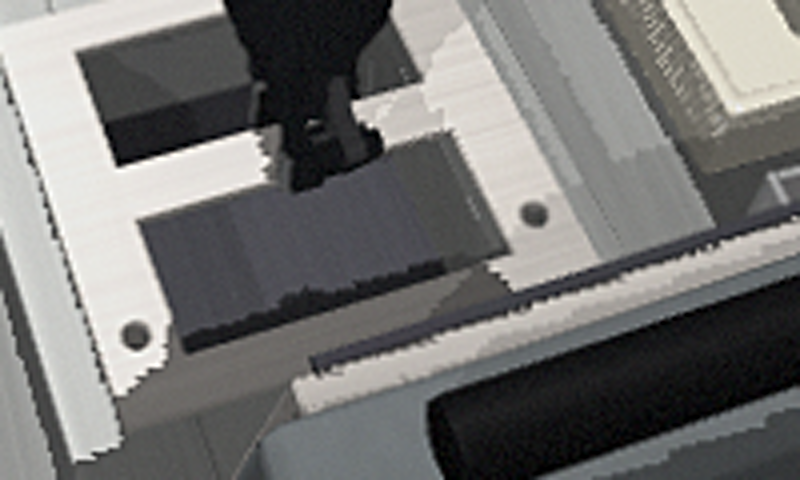

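```bash
python3 - <<'E'
from h import *
s=state(); z=s["tool_pos"][2]+.0053
R=s["eef_rot"]; t=s["tool_pos"]; 
def tl(p): return (p-t)@np.c_[-R[:,0],R[:,1],[0,0,1]]*1000
px=lambda L:np.array(L)/5+[40,0]
print("hole ctr",tl(ray("wrist",px([(310,245)]),z,s)))
print("hole L,R,T,B",tl(ray("wrist",px([(195,210),(420,270),(285,118),(335,368)]),z,s)))
for zz in (.085,.089,.091): print(zz,"pin left, top,bottom",tl(ray("wrist",px([(343,272),(390,220),(378,345)]),zz,s)))
H=ray("side",np.array([(136,336),(535,214)])/4+[290,310],z)[:,:2]; print(H,[[.4392,-.1901],[.6343,-.1757]]-H)
E
```

```text
hole ctr [[-98.93477939 -69.87210872   5.3       ]]
hole L,R,T,B [[-100.93039695  -76.90019236    5.3       ]
 [ -97.5013283   -62.98695767    5.3       ]
 [-106.23286933  -70.15799709    5.3       ]
 [ -91.59139015  -69.5269148     5.3       ]]
0.085 pin left, top,bottom [[-100.40106142  -78.86791675  -16.79781448]
 [-103.9593584   -74.74442634  -16.79781448]
 [ -95.35154881  -77.07100257  -16.79781448]]
0.089 pin left, top,bottom [[ -99.84995     -76.90268421  -12.79781448]
 [-103.31963274  -72.88188336  -12.79781448]
 [ -94.92618819  -75.15051957  -12.79781448]]
0.091 pin left, top,bottom [[ -99.57439429  -75.92006793  -10.79781448]
 [-102.99976991  -71.95061186  -10.79781448]
 [ -94.71350787  -74.19027807  -10.79781448]]
[[ 0.43941093 -0.18946578]
 [ 0.63481932 -0.17457767]] [[-0.00021093 -0.00063422]
 [-0.00051932 -0.00112233]]
```

Call:
{"method": "send_rows", "body": {"series": [[0,0,0,-0.01,-0.05,-0.1,20],[0,0,0,0,0,-0.1,20],[0,0,0,0,0,-0.03,20],[0,0,0,0,0,0,20]]}}

```text
clock: 7.25
tool_pos: [0.5336, -0.1119, 0.0947]
eef_rot: [[-0.997, -0.075, -0.0], [-0.075, 0.997, 0.0], [0.0, 0.0, -1.0]]
force: [-0.5, 0.2, -3.0]
finger_gap: 0.0275
```

```bash
python3 look.py 6
```

```text
7.25 [ 0.53359943 -0.11194464  0.09474048] 0.02747743478112351 [-0.48429871  0.23918849 -2.98086858] [-0.05587074 -0.02618677  0.04616389] 94.32587840503612
```

View pics/w6.png

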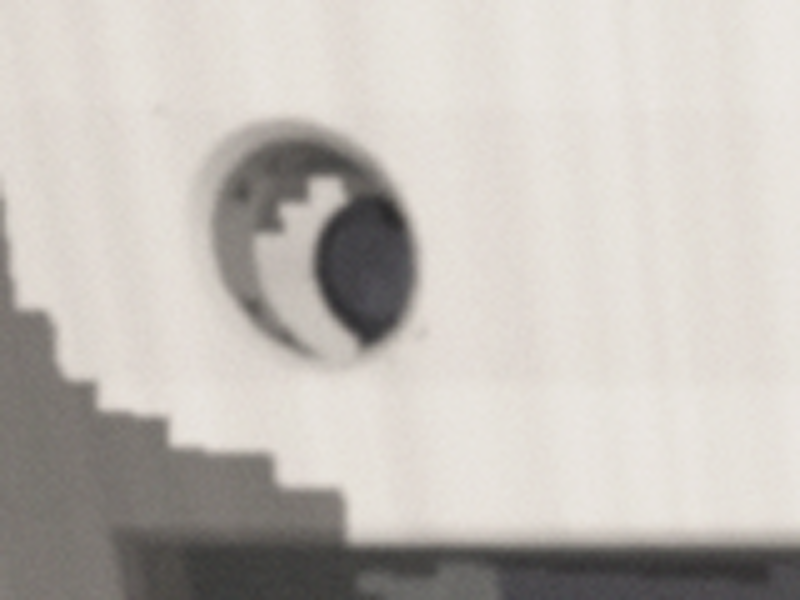

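View pics/s6.png

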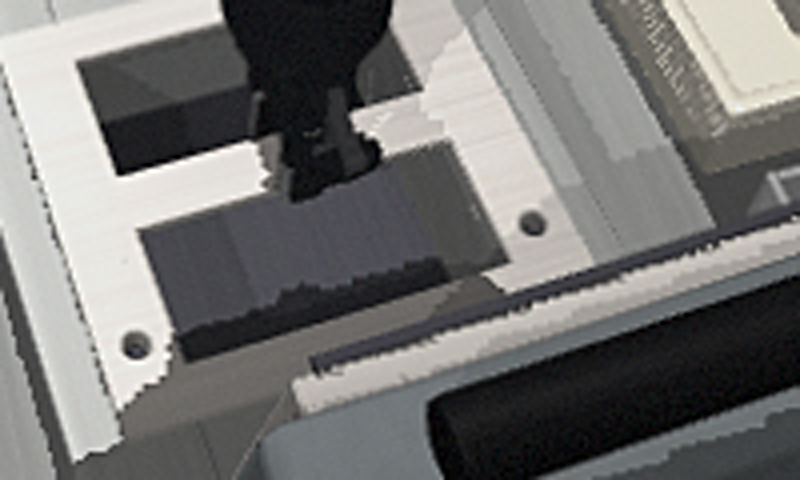

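```bash
cat > m.py <<'E'
from h import *
import sys
def run(pinL,hole,side=None):
    s=state(); z=s["tool_pos"][2]+.0053
    R=s["eef_rot"]; t=s["tool_pos"]
    tl=lambda p:(p-t)@np.c_[-R[:,0],R[:,1],[0,0,1]]*1000
    px=lambda L:np.array(L)/5+[40,0]
    print("hole",tl(ray("wrist",px([hole]),z,s)).round(1),"pinL",tl(ray("wrist",px([pinL]),.089,s)).round(1),t)
    if side:
        H=ray("side",np.array(side)/4+[290,310],z)[:,:2]; print(H,[[.4392,-.1901],[.6343,-.1757]]-H)
E
python3 -c "
from m import *
run((316,258),(307,245),[(136,346),(533,223)])"
```

```text
hole [[-98.9 -70.1   5.3]] pinL [[-99.8 -75.2  -5.9]] [ 0.5336639  -0.11198113  0.09486489]
[[ 0.4391295  -0.19077822]
 [ 0.63474114 -0.1753195 ]] [[ 7.05028378e-05  6.78220193e-04]
 [-4.41142499e-04 -3.80496833e-04]]
```

Call:
{"method": "send_rows", "body": {"series": [[0,0,0,-0.015,0,-0.05,20],[0,0,0,0,0,-0.04,20],[0,0,0,0,0,-0.03,20],[0,0,0,0,0,0,20]]}}

```text
clock: 7.75
tool_pos: [0.5331, -0.112, 0.091]
eef_rot: [[-0.997, -0.075, -0.0], [-0.075, 0.997, 0.0], [0.0, 0.0, -1.0]]
force: [0.3, 0.6, -4.2]
finger_gap: 0.0274
```

Call:
{"method": "send_rows", "body": {"series": [[0,0,0,0,0,-0.03,20],[0,0,0,0,0,-0.03,20],[0,0,0,0,0,0,20]]}}

```text
clock: 8.05
tool_pos: [0.5331, -0.112, 0.0893]
eef_rot: [[-0.997, -0.075, -0.0], [-0.075, 0.997, 0.0], [0.0, 0.0, -1.0]]
force: [0.4, -0.1, -4.3]
finger_gap: 0.0273
```

Call:
{"method": "send_rows", "body": {"series": [[0,0,0,0,0,-0.03,20],[0,0,0,0,0,-0.03,20],[0,0,0,0,0,0,20]]}}

```text
clock: 8.35
tool_pos: [0.5331, -0.112, 0.0874]
eef_rot: [[-0.997, -0.075, -0.0], [-0.075, 0.997, 0.0], [0.0, 0.0, -1.0]]
force: [0.2, -0.5, -4.0]
finger_gap: 0.0275
```

```bash
python3 look.py 7
```

```text
8.35 [ 0.53310221 -0.11198763  0.08744038] 0.02752390843546385 [ 0.15928601 -0.46773181 -4.01694138] [ 0.02411091  0.01937493 -0.01831948] 94.32144868961181
```

View pics/w7.png

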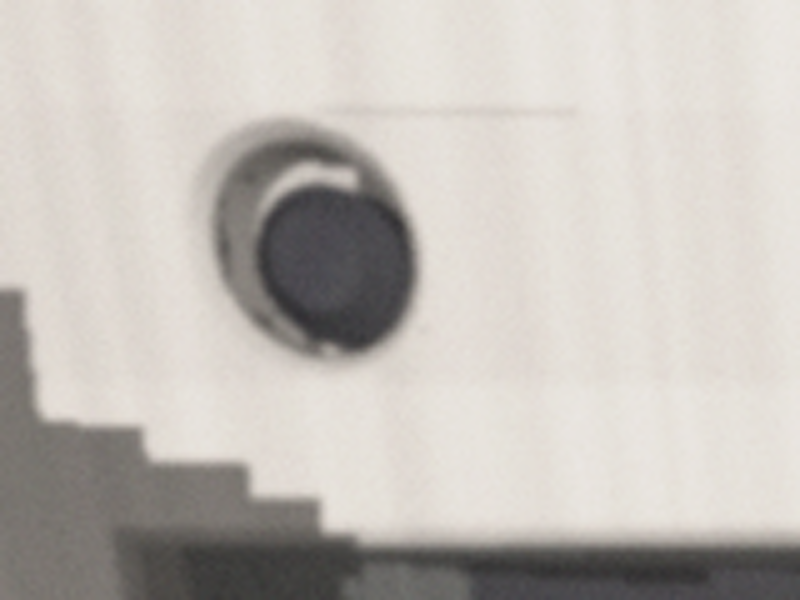

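View pics/s7.png

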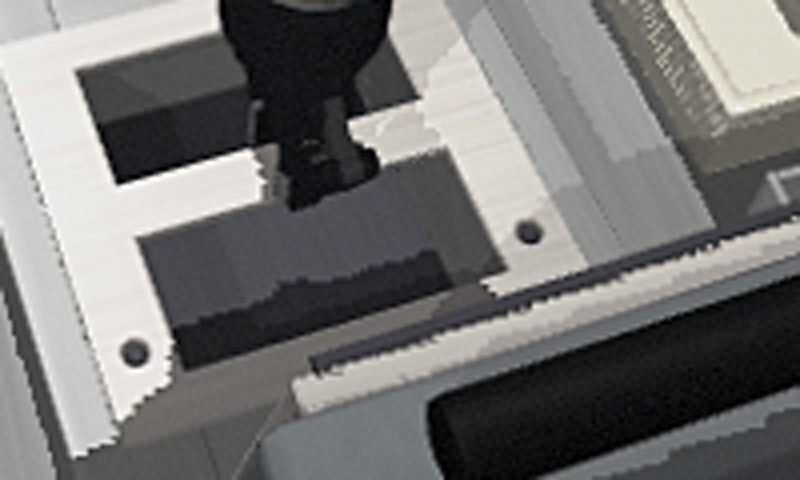

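Call:
{"method": "send_rows", "body": {"series": [[0,0,0,0,0,-0.03,20],[0,0,0,0,0,-0.02,20],[0,0,0,0,0,0,20]]}}

```text
clock: 8.75
tool_pos: [0.5331, -0.112, 0.086]
eef_rot: [[-0.997, -0.075, -0.0], [-0.075, 0.997, 0.0], [0.0, 0.0, -1.0]]
force: [-0.8, -0.2, -4.3]
finger_gap: 0.0278
```

Call:
{"method": "send_rows", "body": {"series": [[0,0,0,0,0,-0.02,20],[0,0,0,0,0,0,20],[0,0,0,0,0,0,20]]}}

```text
clock: 9.05
tool_pos: [0.5332, -0.112, 0.0857]
eef_rot: [[-0.997, -0.075, 0.0], [-0.075, 0.997, -0.0], [-0.0, -0.0, -1.0]]
force: [-2.3, 0.8, 1.6]
finger_gap: 0.0275
```

Call:
{"method": "send_rows", "body": {"series": [[0,0,0,0,0,0,34],[0,0,0,0,0,0,44],[0,0,0,0,0,0,50],[0,0,0,0,0,0,50]]}}

```text
clock: 9.45
tool_pos: [0.5333, -0.112, 0.0856]
eef_rot: [[-0.997, -0.075, 0.0], [-0.075, 0.997, -0.0], [-0.0, -0.0, -1.0]]
force: [-0.5, 0.2, -0.2]
finger_gap: 0.05
```

```bash
python3 look.py 8
```

```text
9.45 [ 0.53330825 -0.11204601  0.08555565] 0.050000578011898396 [-0.47283325  0.21838813 -0.23024046] [ 0.01683058 -0.01487054  0.01634958] 94.31782455515736
```

View pics/w8.png

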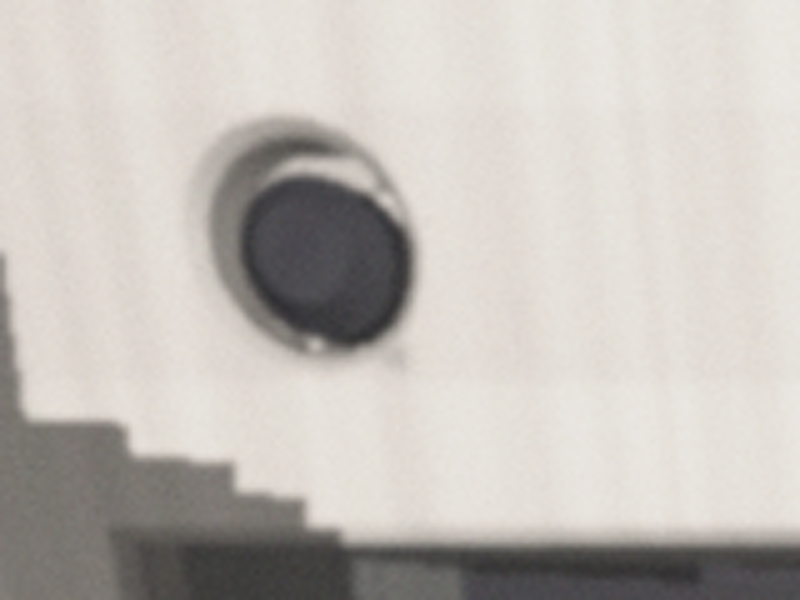

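View pics/s8.png

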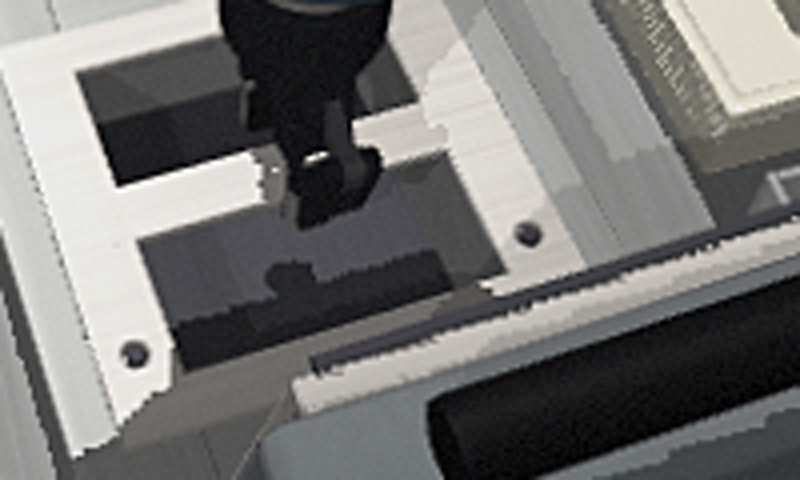

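Call:
{"method": "send_rows", "body": {"series": [[0,0,0,0,0,0.3,50],[0,0,0,0,0,0.7,50],[0,0,0,0,0,1,50],[0,0,0,0,0,1,50],[0,0,0,0,0,1,50]]}}

```text
clock: 10.05
tool_pos: [0.5331, -0.112, 0.2074]
eef_rot: [[-0.997, -0.075, 0.0], [-0.075, 0.997, -0.0], [-0.0, -0.0, -1.0]]
force: [-0.1, -0.1, 1.0]
finger_gap: 0.05
```

Call:
{"method": "send_rows", "body": {"series": [[0,0,0,0,0.5,0.5,50],[0,0,0,-0.1,0.8,0,34],[0,0,0,-0.1,0.8,0,34],[0,0,0,0,0,0,34]]}}

```text
clock: 10.45
tool_pos: [0.5269, -0.0471, 0.2213]
eef_rot: [[-0.997, -0.077, 0.001], [-0.077, 0.997, 0.0], [-0.001, 0.0, -1.0]]
force: [0.0, -0.1, 0.7]
finger_gap: 0.0339
```

```bash
python3 - <<'E'
from h import *
s=state(); im=capture("wrist"); save(im,"w9.png");im=capture("side"); save(im,"s9.png",(270,250,490,430),3.5);
for r in regions_of("side","clip_knob")[:2]: print(r["conf"],r["extent"])
print(s["clock"],s["tool_pos"],s["finger_gap"],s["force"])
E
```

```text
0.55 [333.7, 292.1, 32.0, 21.5]
10.45 [ 0.52686257 -0.04707436  0.2213122 ] 0.033913836974511155 [ 0.02803869 -0.10927093  0.73543706]
```

View pics/w9.png

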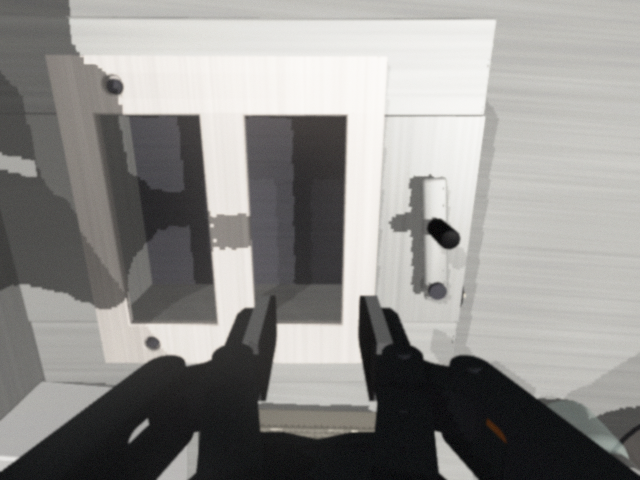

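View pics/s9.png

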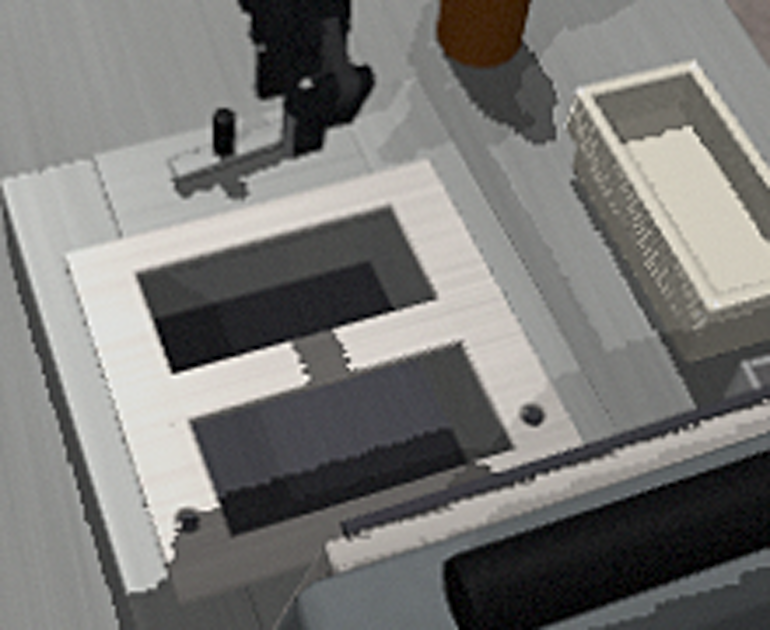

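```bash
python3 - <<'E'
from h import *
s=state()
print(ray("wrist",[(450,240)],.1305,s),ray("wrist",[(437,290)],.1,s), ray("wrist",[(114,86),(152,344)],.091,s),s["tool_pos"])
print(ray("side",np.array([(225,116)])/3.5+[270,250],.1305))
E
```

```text
[[0.51814084 0.03548423 0.1305    ]] [[0.56716903 0.04470862 0.1       ]] [[ 0.4407266  -0.19052784  0.091     ]
 [ 0.63679673 -0.17661494  0.091     ]] [ 0.52732361 -0.04940911  0.2208982 ]
[[0.51655608 0.03539198 0.1305    ]]
```

Call:
{"method": "send_rows", "body": {"series": [[0,0,0,-0.1,0.8,0,45],[0,0,0,-0.1,0.8,0,45],[0,0,0,-0.1,0.8,-0.3,45],[0,0,0,0,0.43,-0.7,45],[0,0,0,0,0,-0.7,45]]}}

```text
clock: 11.1
tool_pos: [0.5185, 0.0364, 0.1693]
eef_rot: [[-0.997, -0.076, 0.001], [-0.076, 0.997, 0.0], [-0.001, -0.0, -1.0]]
force: [-0.3, -1.0, -0.2]
finger_gap: 0.0456
```

```bash
python3 - <<'E'
from h import *
s=state(); im=capture("wrist"); save(im,"w10.png");im=capture("side"); save(im,"s10.png",(270,220,450,370),4)
print(s["clock"],s["tool_pos"],s["finger_gap"],s["force"])
E
```

```text
11.1 [0.51853849 0.03642349 0.16926064] 0.04556386347798455 [-0.25822674 -0.97790618 -0.24988164]
```

View pics/w10.png

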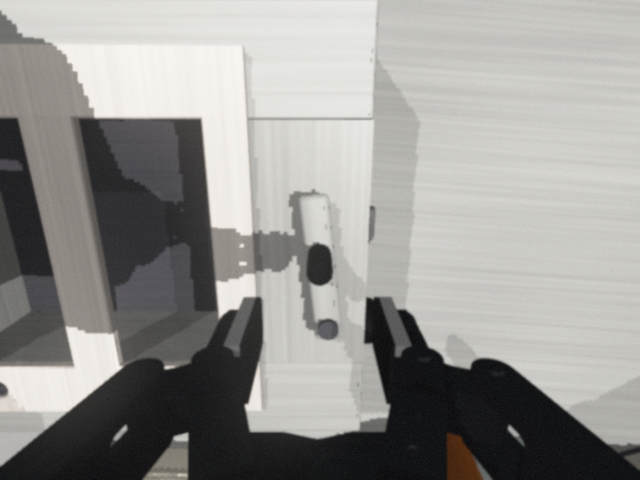

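View pics/s10.png

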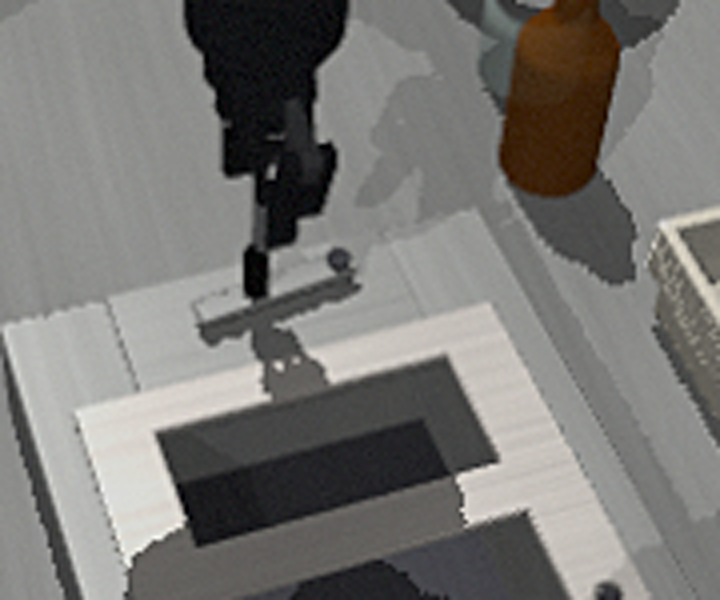

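```bash
python3 - <<'E'
from h import *
s=state()
print(ray("wrist",[(319,256),(320,270)],.1305,s),ray("wrist",[(327,329)],.1,s),s["tool_pos"])
print(proj("wrist",[[.517,.0375,.1305],[.517,.0375,.0985]],s))
E
```

```text
[[0.5052769  0.03566771 0.1305    ]
 [0.51278102 0.03675434 0.1305    ]] [[0.5643     0.04538645 0.1       ]] [0.51705199 0.03544141 0.1674179 ]
[[320.81466526 277.74725067]
 [320.27064668 256.27754578]]
```

Call:
{"method": "send_rows", "body": {"series": [[0,0,0,0,0.04,-0.5,45],[0,0,0,0,0,-0.7,45],[0,0,0,0,0,-0.6,45],[0,0,0,0,0,-0.26,40],[0,0,0,0,0,0,26]]}}

```text
clock: 11.7
tool_pos: [0.5182, 0.0365, 0.1077]
eef_rot: [[-0.997, -0.075, -0.001], [-0.075, 0.997, -0.0], [0.001, 0.0, -1.0]]
force: [-0.1, -0.2, 0.3]
finger_gap: 0.0268
```

Call:
{"method": "send_rows", "body": {"series": [[0,0,0,0,0,0,24],[0,0,0,0,0,0,24]]}}

```text
clock: 11.9
tool_pos: [0.5188, 0.0369, 0.1087]
eef_rot: [[-0.997, -0.075, 0.002], [-0.075, 0.997, -0.0], [-0.002, -0.0, -1.0]]
force: [-0.1, -0.1, 0.4]
finger_gap: 0.0242
```

```bash
python3 - <<'E'
from h import *
s=state(); im=capture("wrist"); save(im,"w11.png");im=capture("side"); save(im,"s11.png",(270,220,450,370),4)
print(s["clock"],s["tool_pos"],s["finger_gap"],s["force"])
E
```

```text
11.9 [0.51879257 0.03693147 0.1087318 ] 0.02422765440864352 [-0.12951275 -0.11966445  0.37595155]
```

View pics/w11.png

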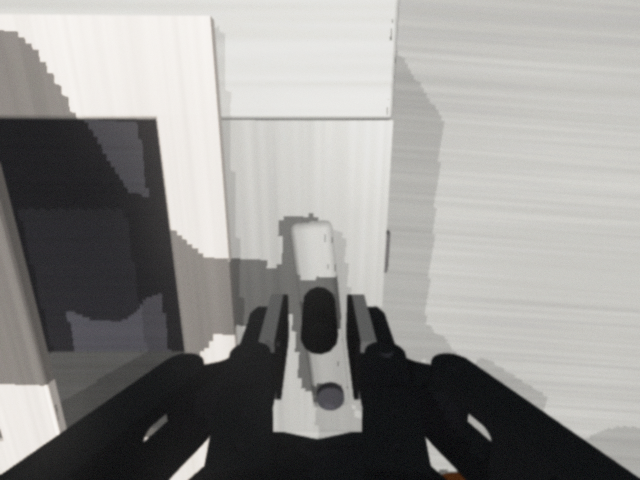

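View pics/s11.png

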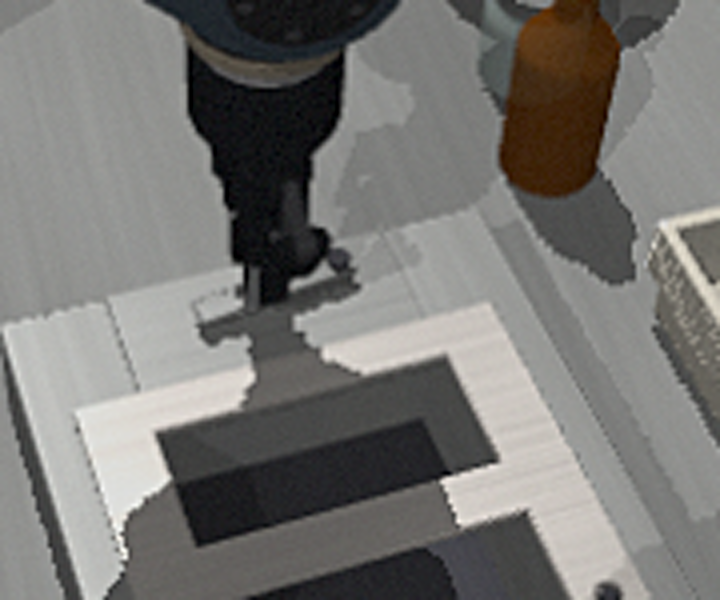

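```bash
python3 - <<'E'
import numpy as np
p=np.array([.5665,.0455]);a=np.radians(189.6+5*np.arange(18))
P=p+.05*np.c_[np.cos(a),np.sin(a)]
print((np.diff(P,axis=0)/.03).round(2).tolist(),P[-1])
E
```

```text
[[0.03, -0.14], [0.04, -0.14], [0.05, -0.13], [0.07, -0.13], [0.08, -0.12], [0.09, -0.12], [0.1, -0.11], [0.11, -0.1], [0.11, -0.09], [0.12, -0.08], [0.13, -0.07], [0.13, -0.06], [0.14, -0.04], [0.14, -0.03], [0.14, -0.02], [0.15, -0.01], [0.15, 0.01]] [ 0.57050995 -0.00433894]
```

Call:
{"method": "send_rows", "body": {"series": [[0,0,0.59,0.03,-0.14,0,24],[0,0,0.59,0.04,-0.14,0,24],[0,0,0.59,0.05,-0.13,0,24],[0,0,0.59,0.07,-0.13,0,24],[0,0,0.59,0.08,-0.12,0,24]]}}

```text
clock: 12.5
tool_pos: [0.5261, 0.0173, 0.108]
eef_rot: [[-0.926, -0.377, -0.0], [-0.377, 0.926, 0.0], [0.0, 0.0, -1.0]]
force: [-1.8, 1.6, 0.9]
finger_gap: 0.0241
```

Call:
{"method": "send_rows", "body": {"series": [[0,0,0.59,0.09,-0.12,0,24],[0,0,0.59,0.1,-0.11,0,24],[0,0,0.59,0.11,-0.1,0,24],[0,0,0.59,0.11,-0.09,0,24],[0,0,0.59,0.12,-0.08,0,24]]}}

```text
clock: 13.0
tool_pos: [0.542, 0.0023, 0.1079]
eef_rot: [[-0.767, -0.641, -0.001], [-0.641, 0.767, 0.0], [0.0, 0.001, -1.0]]
force: [-2.0, 0.2, -0.4]
finger_gap: 0.0237
```

```bash
python3 - <<'E'
from h import *
s=state(); im=capture("wrist"); save(im,"w12.png");im=capture("side"); save(im,"s12.png",(270,220,450,370),4)
print(s["clock"],s["tool_pos"],s["finger_gap"],s["force"],s["joint_pos"])
E
```

```text
13.0 [0.54195087 0.00227062 0.10794617] 0.02365806553595428 [-1.96538293  0.17922621 -0.38803612] [-4.68306233e+00  2.84958857e+01  1.01787911e+02  2.83644950e-03
  4.97579898e+01 -1.34560140e+02]
```

View pics/w12.png

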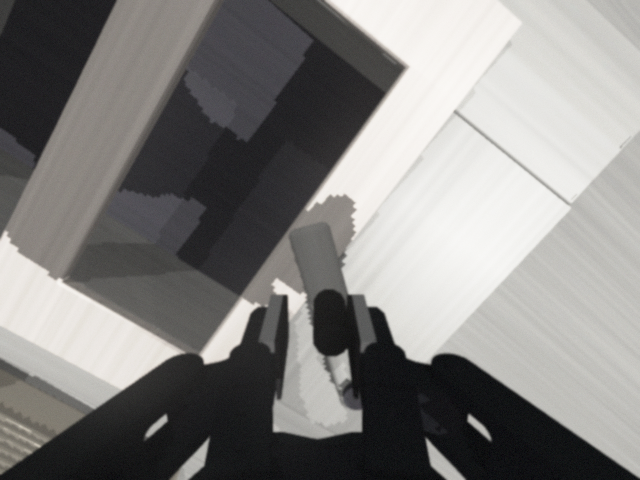

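View pics/s12.png

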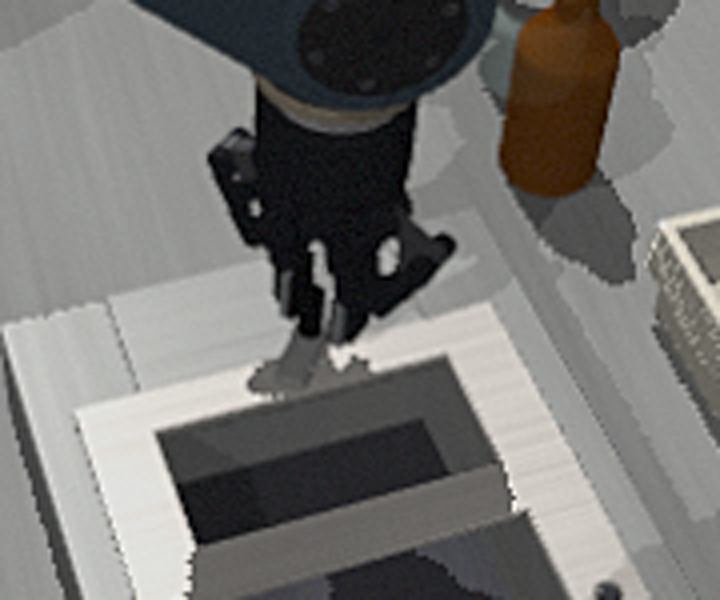

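Call:
{"method": "send_rows", "body": {"series": [[0,0,0.4,0.13,-0.07,0,24],[0,0,0.4,0.13,-0.06,0,24],[0,0,0.4,0.14,-0.04,0,24],[0,0,0.4,0.14,-0.03,0,24],[0,0,0.4,0.14,-0.02,0,24]]}}

```text
clock: 13.6
tool_pos: [0.5623, -0.0042, 0.1078]
eef_rot: [[-0.62, -0.785, -0.001], [-0.785, 0.62, 0.0], [0.0, 0.001, -1.0]]
force: [-1.8, 0.8, -0.0]
finger_gap: 0.0241
```

Call:
{"method": "send_rows", "body": {"series": [[0,0,0.3,0.15,-0.01,0,24],[0,0,0.3,0.15,0.01,0,24],[0,0,0,0.1,0.01,0,24],[0,0,0,0,0,0,24]]}}

```text
clock: 14.0
tool_pos: [0.5748, -0.0039, 0.1078]
eef_rot: [[-0.57, -0.821, 0.0], [-0.821, 0.57, -0.0], [-0.0, -0.0, -1.0]]
force: [-0.9, 0.2, -0.1]
finger_gap: 0.0244
```

```bash
python3 - <<'E'
from h import *
s=state(); im=capture("wrist"); save(im,"w13.png");im=capture("side"); save(im,"s13.png",(270,220,450,370),4)
print(s["clock"],s["tool_pos"],s["finger_gap"],s["force"],s["joint_pos"])
E
```

```text
14.0 [ 0.57482284 -0.00388521  0.10782287] 0.024360936010971408 [-0.89712653  0.18413441 -0.0597856 ] [-5.02745184e+00  3.13376026e+01  9.67663720e+01  8.83136917e-04
  5.18676545e+01 -1.50247166e+02]
```

View pics/w13.png

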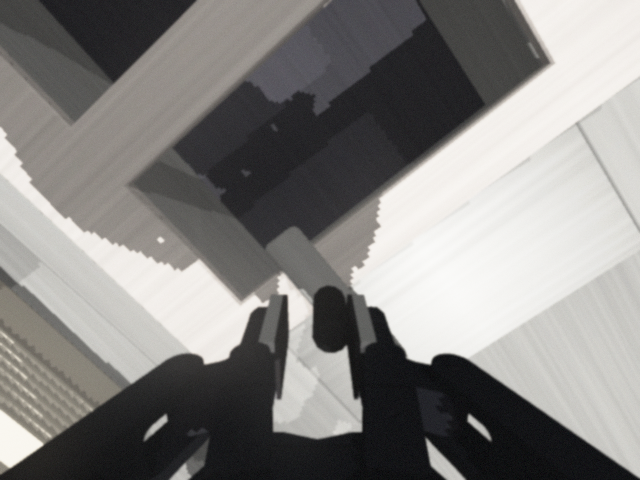

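View pics/s13.png

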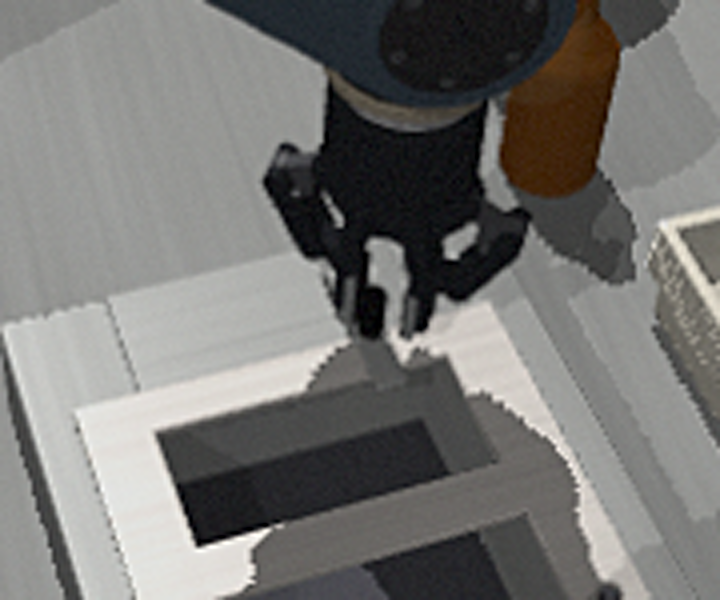

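Call:
{"method": "send_rows", "body": {"series": [[0,0,0,0.07,0.01,0,24],[0,0,0,0.07,0.01,0,24],[0,0,0,0,0,0,24]]}}

```text
clock: 14.4
tool_pos: [0.5767, -0.0029, 0.1072]
eef_rot: [[-0.569, -0.822, -0.006], [-0.822, 0.569, 0.001], [0.002, 0.005, -1.0]]
force: [-11.8, 1.8, 4.2]
finger_gap: 0.0242
```

Call:
{"method": "send_rows", "body": {"series": [[0,0,0,-0.1,0,0,24],[0,0,0,-0.05,0,0,24],[0,0,0,0,0,0,26],[0,0,0,0,0,0,26]]}}

```text
clock: 14.8
tool_pos: [0.5745, -0.0035, 0.1078]
eef_rot: [[-0.569, -0.822, 0.001], [-0.822, 0.569, -0.0], [-0.0, -0.001, -1.0]]
force: [-0.0, -0.2, 0.2]
finger_gap: 0.0261
```

Call:
{"method": "send_rows", "body": {"series": [[0,0,0,0,0,0.3,26],[0,0,0,0,0,0.6,26],[0,0,0,0,0,1,26],[0,0,0,0,0,1,26],[0,0,0,0,0,1,26]]}}

```text
clock: 15.3
tool_pos: [0.5743, -0.0034, 0.2266]
eef_rot: [[-0.569, -0.822, 0.001], [-0.822, 0.569, -0.0], [-0.0, -0.001, -1.0]]
force: [-0.3, -0.0, 0.4]
finger_gap: 0.026
```

Call:
{"method": "send_rows", "body": {"series": [[0,0,0,-0.6,0.8,0.5,26],[0,0,0,-1,1,0,26],[0,0,0,-1,1,0,26],[0,0,0,-1,1,0,26],[0,0,0,-0.5,0.5,0,26]]}}

```text
clock: 15.8
tool_pos: [0.4493, 0.1272, 0.2405]
eef_rot: [[-0.568, -0.823, 0.0], [-0.823, 0.568, 0.0], [-0.001, -0.0, -1.0]]
force: [0.6, 1.3, -0.4]
finger_gap: 0.0261
```

```bash
python3 - <<'E'
from h import *
s=state(); im=capture("side"); save(im,"s14.png",(250,210,490,390),3.3);im=capture("top"); save(im,"t14.png",(375,180,555,320),4.4)
print(s["clock"],s["tool_pos"],s["force"])
c=[l for l in regions_of("top","clip")[:1]]; print([(r["conf"],r["extent"]) for r in c])
E
```

```text
15.8 [0.44932707 0.1271731  0.2404755 ] [ 0.59377793  1.28670362 -0.39851648]
[(0.44, [512.2, 236.2, 255.4, 160.2])]
```

View pics/s14.png

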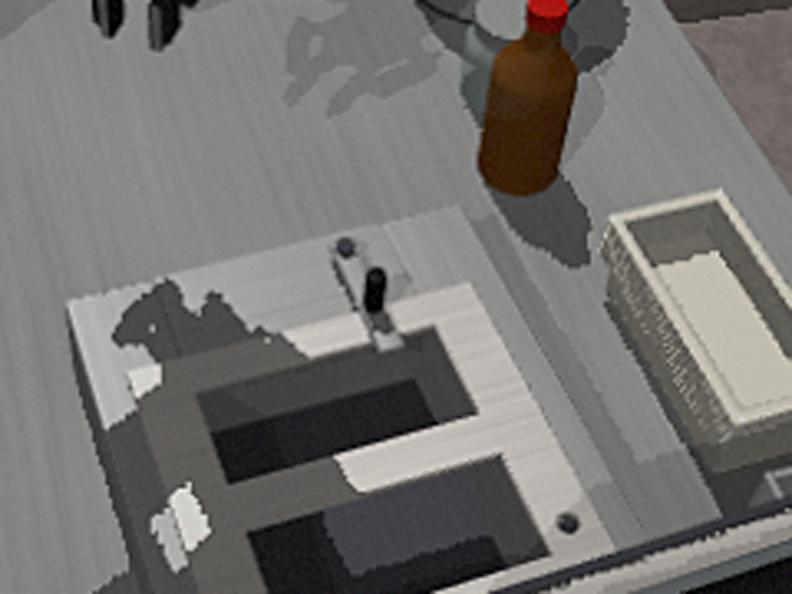

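View pics/t14.png

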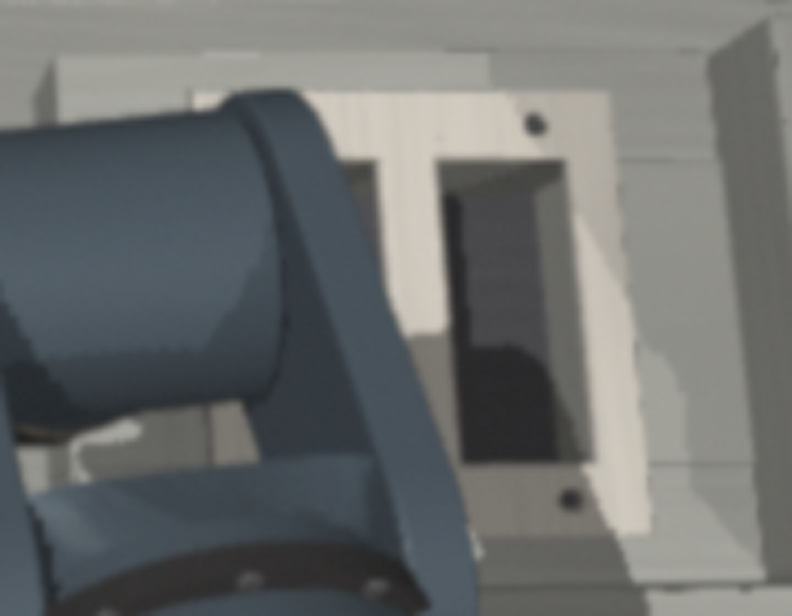

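```bash
python3 - <<'E'
from h import *
f=lambda p,z:ray("side",np.array([p])/3.3+[250,210],z)[0]
k=f((376,271),.1305);p=f((345,246),.101);e=f((388,344),.0985);b=f((374,308),.0985)
print(k,p,e,b)
for q in(k,e,b): d=q-p; print(np.degrees(np.arctan2(d[1],d[0]))-4.25-180+360, np.hypot(*d[:2]))
E
```

```text
[ 0.56959639 -0.00209716  0.1305    ] [0.56511272 0.04513671 0.101     ] [ 0.56938252 -0.03529915  0.0985    ] [ 0.56923069 -0.00635094  0.0985    ]
91.17254255577109 0.04744620256938705
88.78859272535766 0.08054910912056563
90.32276245690105 0.0516520674422886
```

```bash
python3 -c "
from plant import *
print(hand_in()); print(state()['clock'])"
```

```text
the job is handed in; nothing more can be done
None
the job is handed in; nothing more can be done
```

The twin-tray plate is on the sealer with both holes over the pins, and the clip is turned to its stop over the front edge. I handed the job in at about 16 s of the 54 s allowed.

- **Fitting the plate:** I gripped it by the web and carried it clear over the clip. I lined up the holes with the pins using the side and wrist pictures, then lowered in small steps. It needed almost no sliding: both pins entered with no measurable contact force. The plate touched the deck with the tool at 85.7 mm, exactly where flush was expected, with about 6 N on the deck.
- **Turning the clip:** I did this only after releasing the plate. The fingers went loosely round the knob and followed its arc until it met the stop, at about 12 N. I then backed off and lifted clear.
- **Last checks:** The wrist and side pictures taken just after release showed a pin in each hole and the plate flat. The final top picture still showed both pins. In the final side picture the clip measures 89–91°.
- **What disagreed:** The camera and tool readings differed by 1–3 mm, so I relied on views of the pins in the holes rather than on absolute positions. In the first close pictures the parked clip looked about 5° open. The network's last look for the clip in the top picture marked the whole sealer, with the arm in the way, so I measured the clip by hand in the side picture.

I did not touch the other objects on purpose, but I did not check each one's position at the end.

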